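# Light a cabinet fan with the handlamp and turn its rotor once round

### The arm

A 6-joint arm with a two-finger parallel gripper is mounted at the origin on the work surface. World frame = base frame: x ahead of the robot, y to its left, z up, the work surface at z = 0. Lengths are in mm, angles in rad, forces in N, time in s.
With the tool pointing down it reaches from about 425 to 950 mm from the base axis. Payload 14.7 kg.
Tool frame: the origin (TCP) lies on the front face of the gripper's body, between the roots of the fingers; the fingertips stand 73 mm ahead of it and the grasp point (between the pads) lies 54 mm ahead of it; z points along the fingers, y is the direction in which the jaws open and shut (so a half turn about z gives the same grasp; the last joint's range is limited). The gripper opens to 85 mm and grips with 20 to 120 N. Pads are 22 mm wide; open, the fingers measure 114 mm over their backs; the gripper's body (76 mm by 85 mm) begins 54 mm behind the grasp point. The pads swing forward as they close: fully open they stand 13 mm farther back than shut.
Start: joints at [1.082, 0.48, 1.596, -0, 1.065, -0.047], TCP at [277.895, 587.594, 303.897] pointing down, gripper open.
Joint ranges: [-2.75, 2.75], [-0.82, 2.05], [0.23, 2.67], [-1.56, 4.7], [0.09, 2.69], [-2.92, 2.92]. Speed limits (rad/s): [1.89, 1.89, 2.39, 3.01, 3.01, 3.01].

### API

Orientations are given as a unit quaternion [w, x, y, z].
In Python, from workcell import r gives the robot as it stands.
- The arm moves only by the tool send_rows, never from a script. Its argument "deltas" is a list of rows, each a list of 7 numbers: the shift along the world's x, y, z in m, then the turn, a rotation vector about the world's x, y, z in degrees, then the opening, from 0 (shut) to 1 (fully open). In form: [[dx, dy, dz, rx, ry, rz, gripper], ...]. A call has 1 to 10 rows; each row is the pose to reach, as a shift and turn from the pose measured when the call began; what a row does not reach only later rows make up. A row lasts 1/8 s, in which the tool goes at most 62.5 mm and 10.7 degrees, less where a joint would pass 70% of its speed; a pose out of reach is approached as far as the arm can. A call with a gripper value outside its range is refused whole. The fingers move at their own pace and stop on an object; "force" is the grip in N (left out, the last holds). Time passes only in rows, so rows that repeat a pose let the fingers close. It gives the time, the measured TCP pose, the force and the opening at its end, in the units of the state.
- r.get_state(): the state, without advancing time (a new reading comes with each control period).
- r.capture(name): name is "scene" or "top" or "wrist"; returns the picture (400x640x3 uint8, red, green, blue); there is no depth.
- r.get_calibration(name): a dict with "fx", "fy", "cx", "cy" (pixels), "k1" (the pictures are not rectified: a ray, as slopes to the right and down, at radius r is drawn at 1 + k1 r^2 times it, then the intrinsics apply), "pose" (4x4, takes a point from camera to world coordinates); the wrist camera has in their place "T_tool_cam" (4x4, takes a point from camera to tool coordinates, whose origin is the TCP and whose axes are the flange's). Camera axes: x right, y up, looking along -z (the intrinsics and any distortion apply to the point x, -y, -z); pixel columns grow to the right and rows downward; lengths in mm; the calibration is good to about 2 mm. A picture is of the moment at which its call begins: read the wrist's pose just before it. get_calibration takes no time and is no camera call.
- r.job_done(): hands the job in, once; it reports no verdict.
The state is a dict: "t": time; "joint_positions": joint angles; "qd": joint speeds; "tau": joint torques, N m; "tool_pos": TCP position; "tool_rot": TCP orientation; "force": force on the tool from outside, world axes, zero at the start; "ft_torque": the same for the moment, N m; "opening": finger opening in mm.
Only numpy, scipy, OpenCV 4.12 (cv2) and the standard library are available. Lean on these libraries where they do the work, as an engineer would, in place of code of your own. Each camera call takes 0.05 s, during which the arm holds its last target. There are 200 camera calls.

### The job

Check the big cabinet fan that lies face up on the bench. Take the handlamp off its charging stand by the handle and set it down gently, upright on the bench close beside the fan with its lens pointing at the rotor; leave it standing there. Then push the rotor slowly by a blade one full turn anticlockwise (seen from above), so that the blade with the steel balance clip comes back to where it started, and leave it at rest without disturbing the guard, hard drive or screw bin.

Things in the scene. Friction and masses are not known exactly. Their poses are not given: they have to be found in the camera images.
- fan: Axial fan fixed to the bench, open side up: square aluminium frame 280 x 280 mm, 80 mm high, corners 200 mm from the axis, with a round barrel of 128 mm inner radius; at its foot motor struts, 9 mm above the bench. Origin at the middle of its underside, x and y along the frame's sides, z up; any yaw
- fan_center (a point): Point on the rotor's vertical axis level with the top of the frame, 80 mm above the bench. Below it the round hub: radius 51 mm, top 68 mm above the bench. Clear gap between two blades seen from above: about 39 mm wide at 60 mm from the axis, 54 mm at 83, 74 mm at 106
- rotor (a joint): Rotor angle (rad), 0 at the start, growing anticlockwise seen from above, full turn 6.28. Five equal dark blades every 72 degrees reach to 119 mm from the axis and lie 27 to 63 mm above the bench; each one's upper edge is its clockwise edge. The bearing drags with about 0.06 N m (1 N at a blade): the rotor stops within a few degrees when no longer pushed
- clip (a point): Steel balance clip, 24 x 30 mm, on the upper edge of one blade; the point lies 100 mm from the axis, 59 mm above the bench, and turns with the rotor. That blade's middle line lies 0.20 rad anticlockwise of it (seen from above); the middles of the gaps lie 0.63 rad either side of a blade's middle line
- lamp: Rechargeable handlamp, 242 mm high, about 0.75 kg: battery base 120 x 86 x 60 mm, above it a round head whose lens faces the lamp's +x and a little down, on top a carrying handle, balanced under its middle. Origin at the centre of the underside, +x to the lens, z up. It stands loose in the charging stand, underside 12 mm above the bench
- lamp_handle (a point): Middle of the lamp's handle bar: 22 mm thick, straight for 100 mm along the lamp's x, 226 mm above the lamp's underside and straight above its origin; axes as the lamp's; 36 mm of free room below the bar
- dock: Charging stand, fixed: tray 150 x 116 mm with a 12 mm floor; rims 31 mm above the bench at the sides, 23 mm at the front (+x), 58 mm at the back (-x), where a supply box stands out 13 mm more. The lamp has 6 mm to spare all round, faces the same way (+x) and leaves straight upwards. Origin at the centre of its underside
- guard: Round wire guard taken off the fan, lying on the bench, 244 mm across its largest ring and 360 mm over its four feet, 7 mm high; origin at its centre. To be left alone
- drive: Hard drive lying flat, 147 x 102 x 26 mm, origin at the centre of its underside. To be left alone
- bin: Small open blue plastic bin with screws, 150 x 100 x 75 mm high, origin at the centre of its underside. To be left alone
Mind the look-alikes: they are no part of the job. There is more than one size of the lamp; the job needs the middle-sized.

How it is judged (in metres and radians):
On the way, in this order (a step that is already met when the one before it is completed fails the run):
1. the handlamp stands on the bench close beside the fan, upright, lens towards the rotor, let go (height (world z) of lamp below 0.006 m and angle between lamp's own z axis and vertical below 0.1 rad and linear speed of lamp below 0.03 m/s and horizontal distance between lamp and fan_center below 0.4 m and x of fan_center in the frame of lamp above 0 m and y of fan_center in the frame of lamp between -0.09 and 0.09 m and contact force between the fingers and lamp below 0.1 N), for 0.3 s.
2. the rotor has come half round anticlockwise (value of joint rotor above 3.14 rad), for 0.1 s.
At the end, for the whole second after the job is handed in: Rotor at rest after one anticlockwise turn, clip within 24 degrees of its start; handlamp standing on the bench, upright within 0.1 rad, its middle within 0.40 m of the fan axis, lens side to the fan, its beam centre line passing within 90 mm of the axis (value of joint rotor between 5.863 and 6.703 rad and velocity of joint rotor between -0.05 and 0.05 rad/s and height (world z) of lamp below 0.006 m and angle between lamp's own z axis and vertical below 0.1 rad and linear speed of lamp below 0.03 m/s and horizontal distance between lamp and fan_center below 0.4 m and x of fan_center in the frame of lamp above 0 m and y of fan_center in the frame of lamp between -0.09 and 0.09 m); the robot touches nothing.
It fails at once if the handlamp is tipped by more than 0.5 rad (angle between lamp's own z axis and vertical above 0.5 rad).
It fails at once if the handlamp is dropped or banged onto the bench (faster than 0.4 m/s within 25 mm of it) (height (world z) of lamp below 0.025 m and linear speed of lamp above 0.4 m/s).
It fails at once if the rotor is flicked or spun (faster than 3 rad/s) (velocity of joint rotor above 3 rad/s or velocity of joint rotor below -3 rad/s).
It fails at once if the wire guard, hard drive or bin is moved by more than 20 mm (distance of any of guard, drive, bin from where it was at the start of the episode above 0.02 m).
It also fails if it takes over 72 s, if anything falls off the work surface, if the arm or the gripper's body presses on something with over 40 N, if the wrist force passes 120 N, or if a joint passes its speed limit or range.

## Working session

There is one attempt and no reset: what is moved stays moved. The work goes in short steps, Python scripts to look and compute and a tool call to move; the robot and the scene stay as the last step left them, time stands still between calls to the robot, and variables do not carry over. Pictures are saved under pics/ and viewed, about 8 in all and at most 12, crops included, and the job is handed in when it is done.

Besides the shell and the picture viewer there is one more tool, called after ">>>" as name(argument=value, ...), one argument or row to a line, values as JSON. send_rows: Moves the arm, as the interface text tells. Its arguments: {"type":"object","properties":{"deltas":{"type":"array"},"force":{"type":"number"}},"required":["deltas"]}

```bash
mkdir -p pics; cat > h.py <<'E'
import numpy as np, cv2
from workcell import r
from scipy.spatial.transform import Rotation as R
def cal(n, st=None):
    c=r.get_calibration(n)
    if n=="wrist":
        st=st or r.get_state(); q=st["tool_rot"]
        T=np.eye(4); T[:3,:3]=R.from_quat([q[1],q[2],q[3],q[0]]).as_matrix(); T[:3,3]=st["tool_pos"]
        P=T@np.array(c["T_tool_cam"])
    else: P=np.array(c["pose"])
    return c,P
def ray(n,u,v,st=None):
    c,P=cal(n,st); d=np.array([(u-c["cx"])/c["fx"],(v-c["cy"])/c["fy"]]); s=d.copy()
    for _ in range(20): s=d/(1+c["k1"]*(s@s))
    w=P[:3,:3]@np.array([s[0],-s[1],-1]); return P[:3,3],w/np.linalg.norm(w)
def onz(n,u,v,z,st=None):
    o,d=ray(n,u,v,st); return o+d*(z-o[2])/d[2]
def proj(n,p,st=None):
    c,P=cal(n,st); q=np.linalg.inv(P)@np.append(p,1); s=np.array([q[0]/-q[2],-q[1]/-q[2]]); s=s*(1+c["k1"]*(s@s))
    return np.array([c["fx"]*s[0]+c["cx"],c["fy"]*s[1]+c["cy"]])
def snap(n,f):
    im=r.capture(n); cv2.imwrite(f"pics/{f}.png",im[:,:,::-1]); return im
E
python3 - <<'E'
from h import *
print(r.get_state())
for n in("scene","top","wrist"):
    snap(n,n+"0"); c,P=cal(n); print(n,c["fx"],c["k1"],P.round(2).tolist())
E
```

```text
{'t': 0.0, 'joint_positions': array([ 1.08236819e+00,  4.80855884e-01,  1.59686873e+00,  2.27827134e-05,
        1.06507335e+00, -4.66126050e-02]), 'qd': array([ 0.00050625, -0.00127439,  0.00048454,  0.00075449,  0.00188557,
       -0.00026876]), 'tau': array([ 2.69120363e-03, -9.50640965e+01, -4.30200219e+01,  4.42530409e-04,
        1.19092996e-02, -2.49149203e-06]), 'tool_pos': array([277.76285773, 587.31431706, 303.258639  ]), 'tool_rot': array([-1.68914997e-04,  2.19120771e-01,  9.75697558e-01, -5.78588142e-04]), 'force': array([-0.13283956, -0.00185752,  0.50025808]), 'ft_torque': array([-0.01440042, -0.02363117,  0.02972376]), 'opening': 85.4327702397628}
scene 363.71181384238236 -0.06408566981902346 [[0.71, -0.57, 0.41, 1093.13], [0.71, 0.56, -0.43, -576.92], [0.02, 0.6, 0.8, 1272.3], [0.0, 0.0, 0.0, 1.0]]
top 393.24925588431535 -0.0024369427568518803 [[0.0, 0.99, -0.17, 231.78], [-1.0, 0.0, -0.01, -19.21], [-0.01, 0.17, 0.99, 1826.31], [0.0, 0.0, 0.0, 1.0]]
wrist 340.03989015764114 0.025237094599775623 [[0.43, -0.86, -0.28, 206.29], [0.9, 0.41, 0.13, 620.24], [-0.0, -0.31, 0.95, 373.37], [0.0, 0.0, 0.0, 1.0]]
```

View pics/scene0.png

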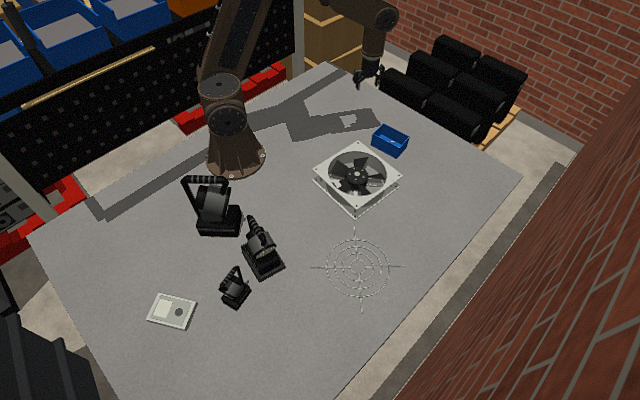

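View pics/top0.png

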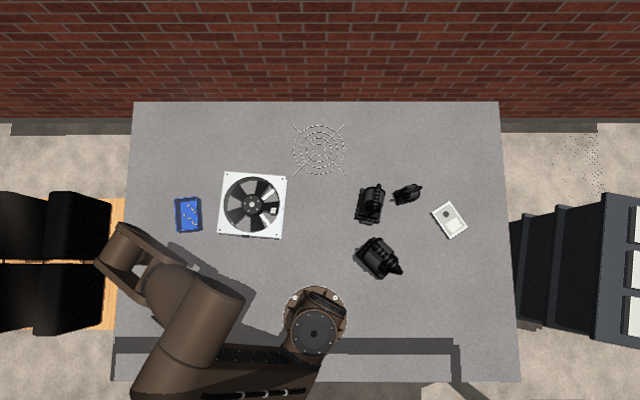

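Lamp candidates: A is scene (213,205) / top (377,258) and looks largest. B is scene (262,248) / top (369,203), middle size, and seems to be in a tray. C is scene (235,288) / top (405,194), the smallest. The description points to B, so I'll check it in one close crop with the fan alongside.

```bash
python3 - <<'E'
from h import *
s=cv2.imread("pics/scene0.png"); t=cv2.imread("pics/top0.png")
def g(im): return (255*(im/255.)**0.5).astype(np.uint8)
a=cv2.resize(g(s[165:315,170:300]),None,fx=3,fy=3,interpolation=cv2.INTER_CUBIC)[:450]
b=cv2.resize(g(t[170:290,340:440]),None,fx=3.75,fy=3.75,interpolation=cv2.INTER_CUBIC)
cv2.imwrite("pics/crop1.png",np.hstack([a,b]))
c=cv2.resize(t[165:245,212:292],None,fx=7,fy=7,interpolation=cv2.INTER_CUBIC); cv2.imwrite("pics/fan1.png",c)
print(onz("top",369,203,0),onz("top",252,205,80))
E
```

```text
[ 522.92224475 -253.49204332    0.        ] [500.67695062 282.69609226  80.        ]
```

View pics/crop1.png

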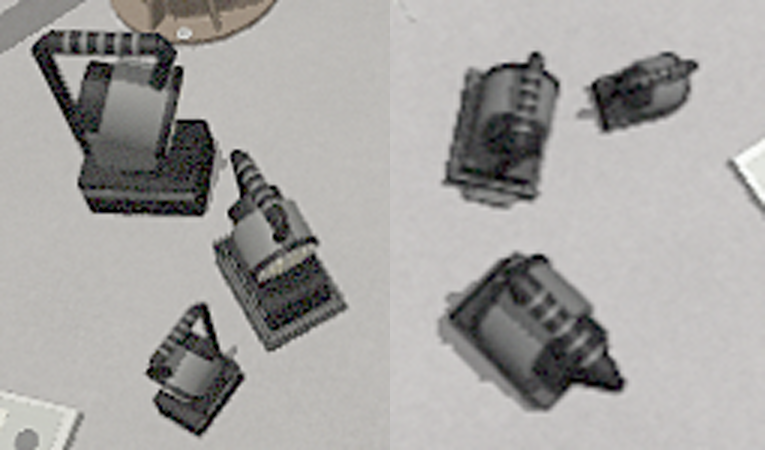

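View pics/fan1.png

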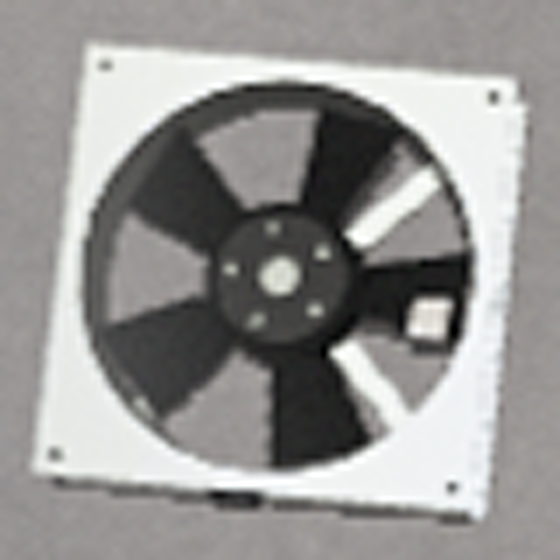

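B (crop (280,260)) sits in a ribbed tray, and in the top crop a supply box sticks out at (490,200), the back side. The lens faces roughly +x in the world. A and C have no tray, so B is the lamp. In the fan crop the hub is at (280,275) and the clip at (430,322).

```bash
python3 - <<'E'
from h import *
hp=[onz("top",378.7,184.7,238),onz("top",373.3,207.3,238)]
print("handle",hp, "mid",sum(hp)/2)
f=lambda u,v,z:onz("top",212+u/7,165+v/7,z)
cs=[f(*p,80) for p in[(88,45),(522,78),(485,518),(35,468)]]
print("corners",np.round(cs,0), np.mean(cs,0)); print([np.linalg.norm(c-np.mean(cs,0)) for c in cs])
c=f(280,275,68);k=f(430,322,59); print("hub",c,"clip",k,np.hypot(*(k-c)[:2]),np.arctan2(*(k-c)[[1,0]]))
print("fan vs scene pred",proj("scene",c))
# dock: top-view crop corners on rim / scene
t=lambda u,v,z:onz("top",340+(u-390)/3.75,170+v/3.75,z)
for p in[(447,183,31),(535,200,31)]: print("dock",t(*p))
sc=lambda u,v,z:onz("scene",170+u/3,165+v/3,z)
for p in[(270,350,0),(345,305,0),(215,245,20)]: print("dock sc",sc(*p))
for u,v in [(240,155),(280,225)]: print("handle sc",sc(u,v,238))
E
```

```text
handle [array([ 561.34441949, -264.51085266,  238.        ]), array([ 467.23494156, -240.11515501,  238.        ])] mid [ 514.28968053 -252.31300384  238.        ]
corners [[656. 413.  80.]
 [634. 129.  80.]
 [348. 148.  80.]
 [380. 435.  80.]] [504.39279438 281.26683328  80.        ]
[np.float64(200.40479191788737), np.float64(199.64324411890053), np.float64(204.89908995273328), np.float64(197.8049070172118)]
hub [505.79713087 284.86874055  68.        ] clip [476.44752035 188.18053267  59.        ] 101.0445900567098 -1.865505911996877
fan vs scene pred [356.35650218 173.61231722]
dock [ 444.532496  -184.6878753   31.       ]
dock [ 423.7629298  -291.75450429   31.        ]
dock sc [ 569.70457234 -320.61260126    0.        ]
dock sc [ 589.41889332 -213.00243123    0.        ]
dock sc [ 416.09435015 -282.12416627   20.        ]
handle sc [ 462.27641755 -241.25483441  238.        ]
handle sc [ 563.81502694 -267.63299225  238.        ]
```

Lamp B's handle middle comes out at about (513,-253) from both views, with yaw about -0.2. The dock edges agree. The fan axis is at (505,283), and the clip radius measures 101 mm (100 given). I'll move above the lamp, turning the tool -166° so joint 6 has room for the later turn.

>>> send_rows(
  deltas=[
    [0.03, -0.04, 0.02, 0, 0, -10, 1],
    [0.06, -0.09, 0.04, 0, 0, -20, 1],
    [0.09, -0.14, 0.06, 0, 0, -30, 1],
    [0.12, -0.19, 0.08, 0, 0, -40, 1],
    [0.15, -0.24, 0.1, 0, 0, -50, 1],
    [0.18, -0.29, 0.12, 0, 0, -60, 1],
    [0.21, -0.34, 0.12, 0, 0, -70, 1],
    [0.24, -0.39, 0.12, 0, 0, -80, 1],
    [0.26, -0.445, 0.12, 0, 0, -90, 1],
    [0.28, -0.5, 0.12, 0, 0, -100, 1],
  ],
)

```text
t: 1.4
tool_pos: [558.2, 85.5, 423.3]
tool_rot: [-0.0, 0.89, 0.457, -0.0]
force: [0.3, 0.3, -0.5]
opening: 85.4
```

>>> send_rows(
  deltas=[
    [0, -0.05, 0, 0, 0, -10, 1],
    [0, -0.1, 0, 0, 0, -20, 1],
    [0, -0.15, 0, 0, 0, -30, 1],
    [-0.01, -0.2, 0, 0, 0, -40, 1],
    [-0.02, -0.25, 0, 0, 0, -50, 1],
    [-0.03, -0.3, 0, 0, 0, -60, 1],
    [-0.04, -0.34, 0, 0, 0, -66, 1],
    [-0.04, -0.34, 0, 0, 0, -66, 1],
    [-0.04, -0.34, 0, 0, 0, -66, 1],
  ],
)

```text
t: 2.52
tool_pos: [518.1, -254.2, 423.1]
tool_rot: [-0.001, 0.995, -0.101, -0.0]
force: [-0.0, 0.8, 0.1]
opening: 85.6
```

```bash
python3 - <<'E'
from h import *
st=r.get_state(); print(st["t"],st["tool_pos"],st["joint_positions"])
q=st["tool_rot"];M=R.from_quat([q[1],q[2],q[3],q[0]]).as_matrix();print(M.round(3))
snap("wrist","w1"); print(proj("wrist",[513,-253,238],st))
im=cv2.imread("pics/w1.png"); cv2.imwrite("pics/w1g.png",(255*(im/255.)**0.5).astype(np.uint8))
E
```

```text
2.525 [ 518.10469828 -254.2012429   423.05714026] [-5.09378971e-01  2.78000995e-01  1.60939663e+00  1.46420566e-03
  1.25510458e+00  1.26372237e+00]
[[ 0.98  -0.201 -0.   ]
 [-0.201 -0.98   0.002]
 [-0.    -0.002 -1.   ]]
[320.43600999 202.19041858]
```

View pics/w1g.png

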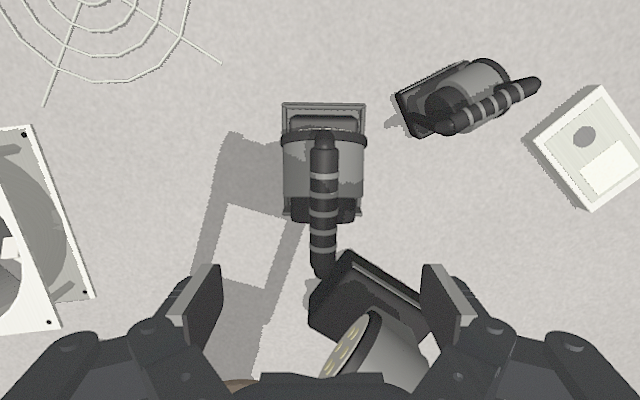

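The wrist picture shows the bar from (323,150) to (323,260), middle about (323,205), against a prediction of (320,202). It's aligned with the tool, so I'll descend and grip.

>>> send_rows(
  deltas=[
    [-0.004, 0.001, -0.04, 0, 0, 0, 1],
    [-0.004, 0.001, -0.08, 0, 0, 0, 1],
    [-0.004, 0.001, -0.115, 0, 0, 0, 1],
    [-0.004, 0.001, -0.133, 0, 0, 0, 1],
    [-0.004, 0.001, -0.133, 0, 0, 0, 1],
    [-0.004, 0.001, -0.133, 0, 0, 0, 0.2],
    [-0.004, 0.001, -0.133, 0, 0, 0, 0],
    [-0.004, 0.001, -0.133, 0, 0, 0, 0],
    [-0.004, 0.001, -0.133, 0, 0, 0, 0],
    [-0.004, 0.001, -0.133, 0, 0, 0, 0],
  ],
  force=60,
)

```text
t: 3.82
tool_pos: [514.5, -253.1, 290.8]
tool_rot: [-0.0, 0.995, -0.101, 0.0]
force: [-1.1, -2.4, 5.4]
opening: 20.4
```

>>> send_rows(
  deltas=[
    [0, 0, 0, 0, 0, 0, 0],
    [0, 0, 0.01, 0, 0, 0, 0],
    [0, 0, 0.025, 0, 0, 0, 0],
    [0, 0, 0.045, 0, 0, 0, 0],
    [0, 0, 0.065, 0, 0, 0, 0],
    [0, 0, 0.085, 0, 0, 0, 0],
    [0, 0, 0.1, 0, 0, 0, 0],
    [0, 0, 0.1, 0, 0, 0, 0],
  ],
)

```text
t: 4.82
tool_pos: [514.8, -253.3, 392.2]
tool_rot: [0.0, 0.995, -0.101, 0.001]
force: [0.2, 0.2, -7.9]
opening: 20.2
```

The lamp is held (opening 20 mm, 7.9 N). Next: carry it to (505,-40) and turn it +100°.

>>> send_rows(
  deltas=[
    [0.002, 0.015, 0, 0, 0, 4, 0],
    [0.005, 0.035, 0, 0, 0, 12, 0],
    [0.005, 0.06, 0, 0, 0, 21, 0],
    [0.005, 0.085, 0, 0, 0, 30, 0],
    [0.005, 0.11, 0, 0, 0, 39, 0],
    [0.003, 0.135, 0, 0, 0, 48, 0],
    [0, 0.16, 0, 0, 0, 57, 0],
    [-0.003, 0.185, 0, 0, 0, 66, 0],
    [-0.006, 0.2, 0, 0, 0, 75, 0],
    [-0.01, 0.213, 0, 0, 0, 84, 0],
  ],
)

```text
t: 6.08
tool_pos: [504.4, -39.6, 391.4]
tool_rot: [-0.001, 0.805, 0.593, 0.001]
force: [-0.7, -0.7, -7.5]
opening: 20.3
```

>>> send_rows(
  deltas=[
    [0, 0, 0, 0, 0, 8, 0],
    [0, 0, 0, 0, 0, 14, 0],
    [0, 0, 0, 0, 0, 17, 0],
    [0, 0, 0, 0, 0, 17, 0],
    [0, 0, -0.02, 0, 0, 17, 0],
    [0, 0, -0.04, 0, 0, 17, 0],
    [0, 0, -0.06, 0, 0, 17, 0],
    [0, 0, -0.075, 0, 0, 17, 0],
    [0, 0, -0.085, 0, 0, 17, 0],
    [0, 0, -0.09, 0, 0, 17, 0],
  ],
)

```text
t: 7.32
tool_pos: [504.3, -39.6, 301.0]
tool_rot: [-0.002, 0.709, 0.705, 0.0]
force: [-0.6, -0.8, -5.9]
opening: 20.0
```

```bash
python3 - <<'E'
from h import *
st=r.get_state(); print(st["tool_pos"],st["tool_rot"],st["force"],st["joint_positions"])
a=snap("scene","s2");t=snap("top","t2")
g=lambda im:(255*(im/255.)**0.5).astype(np.uint8)[:,:,::-1]
cv2.imwrite("pics/c2.png",np.hstack([cv2.resize(g(a)[100:300,180:400],None,fx=1.8,fy=1.8),cv2.resize(g(t)[130:330,210:430],None,fx=1.8,fy=1.8)]))
E
```

```text
[504.34001637 -39.59619288 301.00809621] [-1.62464451e-03  7.08806817e-01  7.05400706e-01  3.17843391e-04] [-0.61491696 -0.79552566 -5.94184647] [-0.13974224  0.28379493  1.92333224  0.00306386  0.93667451 -0.13674324]
```

View pics/c2.png

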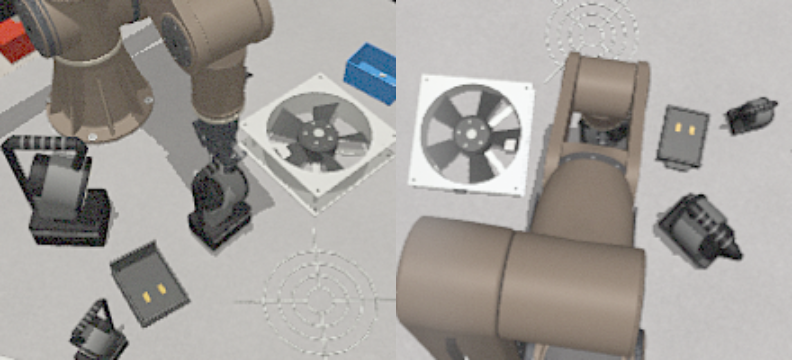

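The lamp hangs upright at (220,205) in the left crop, lens towards the fan, and the dock is empty. Its underside should be about 22 mm up, so I'll lower it gently and watch the force.

>>> send_rows(
  deltas=[
    [0, 0, -0.006, 0, 0, 0, 0],
    [0, 0, -0.011, 0, 0, 0, 0],
    [0, 0, -0.015, 0, 0, 0, 0],
    [0, 0, -0.018, 0, 0, 0, 0],
    [0, 0, -0.02, 0, 0, 0, 0],
    [0, 0, -0.021, 0, 0, 0, 0],
    [0, 0, -0.022, 0, 0, 0, 0],
    [0, 0, -0.022, 0, 0, 0, 0],
  ],
)

```text
t: 8.43
tool_pos: [504.4, -39.6, 279.3]
tool_rot: [-0.002, 0.709, 0.705, 0.0]
force: [-0.8, 0.6, -7.0]
opening: 20.1
```

>>> send_rows(
  deltas=[
    [0, 0, -0.001, 0, 0, 0, 0],
    [0, 0, -0.002, 0, 0, 0, 0],
    [0, 0, -0.003, 0, 0, 0, 0],
    [0, 0, -0.003, 0, 0, 0, 0],
  ],
)

```text
t: 8.93
tool_pos: [506.1, -39.0, 278.6]
tool_rot: [-0.0, 0.709, 0.705, 0.002]
force: [-2.6, 9.7, 29.3]
opening: 20.4
```

The lamp is on the bench. I'll ease off a little, open, and wait.

>>> send_rows(
  deltas=[
    [0, 0, 0.001, 0, 0, 0, 0],
    [0, 0, 0.001, 0, 0, 0, 0.3],
    [0, 0, 0.001, 0, 0, 0, 0.7],
    [0, 0, 0.001, 0, 0, 0, 1],
    [0, 0, 0.001, 0, 0, 0, 1],
    [0, 0, 0.001, 0, 0, 0, 1],
    [0, 0, 0.001, 0, 0, 0, 1],
    [0, 0, 0.001, 0, 0, 0, 1],
    [0, 0, 0.001, 0, 0, 0, 1],
  ],
)

```text
t: 10.05
tool_pos: [506.0, -39.1, 279.6]
tool_rot: [-0.0, 0.709, 0.705, 0.002]
force: [-1.0, 0.1, 0.0]
opening: 85.0
```

>>> send_rows(
  deltas=[
    [0, 0, 0.01, 0, 0, 0, 1],
    [0, 0, 0.03, 0, 0, 0, 1],
    [0, 0, 0.06, 0, 0, 0, 1],
    [0, 0, 0.1, 0, 0, 0, 1],
    [0, 0, 0.14, 0, 0, 0, 1],
    [0, 0, 0.14, 0, 0, 0, 1],
  ],
)

```text
t: 10.8
tool_pos: [507.1, -39.2, 423.2]
tool_rot: [0.002, 0.709, 0.705, 0.004]
force: [-0.6, -0.1, 0.4]
opening: 85.2
```

>>> send_rows(
  deltas=[
    [0.01, 0.05, 0, 0, 0, 0, 0],
    [0.02, 0.1, 0, 0, 0, 0, 0],
    [0.03, 0.15, 0, 0, 0, 0, 0],
    [0.04, 0.2, 0, 0, 0, 0, 0],
    [0.042, 0.24, -0.02, 0, 0, 0, 0],
    [0.042, 0.247, -0.03, 0, 0, 0, 0],
    [0.042, 0.247, -0.03, 0, 0, 0, 0],
    [0.042, 0.247, -0.03, 0, 0, 0, 0],
  ],
)

```text
t: 11.8
tool_pos: [549.2, 206.8, 393.6]
tool_rot: [0.002, 0.709, 0.705, 0.004]
force: [-0.1, -0.8, 0.3]
opening: -0.2
```

```bash
python3 - <<'E'
from h import *
st=r.get_state(); print(st["t"],st["tool_pos"],st["opening"])
im=snap("wrist","w3"); t=snap("top","t3"); s=snap("scene","s3")
for z,p in [(68,[505,283,68]),(59,[476,188,59]),(80,[505,283,80])]: print(proj("wrist",p,st))
print("gap",proj("wrist",[548,210,60],st))
cv2.imwrite("pics/c3.png",np.hstack([im[:,:,::-1],cv2.resize(s[120:320,180:260+60,::-1],None,fx=1,fy=1) if 0 else cv2.resize(s[150:270,205:253,::-1],(160,400))]))
E
```

```text
11.8 [549.19232504 206.84209102 393.63943507] -0.1681621637991581
[278.5480502   93.89084295]
[258.95728399 175.98294047]
[277.32507007  93.9335054 ]
gap [317.95990214 157.82619521]
```

View pics/c3.png

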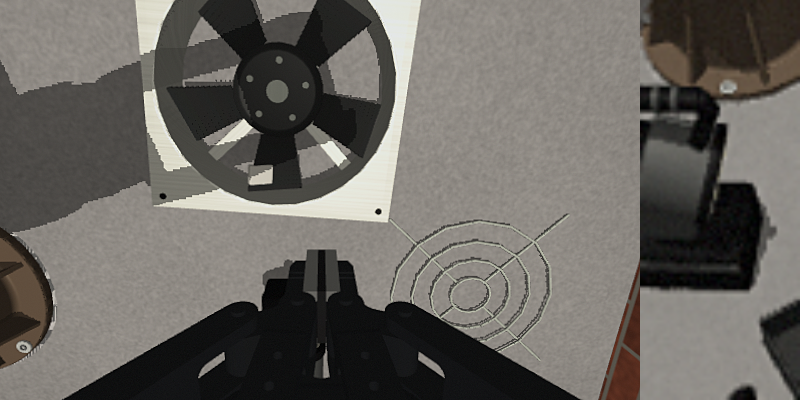

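The wrist view shows the hub at (277,91), predicted (278,94), and the clip at (260,176), predicted (259,176). The gap next to the clip blade is at about (315,155), under the tool. I'll use axis (505,285), and work out the arc for a push at radius 85 mm.

```bash
python3 - <<'E'
import numpy as np
a0=-1.037; a=a0; P=lambda a:85*np.array([np.cos(a),np.sin(a)])+[505,285]
print(P(a0)); steps=[0.05,.08]+[.12]*50+[.08]*6
i=0
while i<len(steps):
    s=P(a); aa=a+np.cumsum(steps[i:i+10])
    print([[round(float(x)/1000,3) for x in P(b)-s] for b in aa], "start",s.round(1),"travel end",round(aa[-1]-a0,2)); a=aa[-1]; i+=10
E
```

```text
[548.24844098 211.82505653]
[[0.004, 0.002], [0.009, 0.006], [0.017, 0.013], [0.024, 0.021], [0.029, 0.029], [0.034, 0.038], [0.038, 0.047], [0.04, 0.057], [0.042, 0.067], [0.042, 0.078]] start [548.2 211.8] travel end 1.09
[[-0.001, 0.01], [-0.004, 0.02], [-0.007, 0.03], [-0.012, 0.039], [-0.017, 0.047], [-0.024, 0.055], [-0.032, 0.062], [-0.04, 0.068], [-0.049, 0.072], [-0.058, 0.076]] start [589.9 289.5] travel end 2.29
[[-0.01, 0.003], [-0.02, 0.004], [-0.03, 0.004], [-0.04, 0.003], [-0.05, 0.001], [-0.06, -0.003], [-0.069, -0.007], [-0.077, -0.013], [-0.085, -0.019], [-0.092, -0.027]] start [531.6 365.7] travel end 3.49
[[-0.006, -0.008], [-0.011, -0.017], [-0.015, -0.027], [-0.018, -0.036], [-0.019, -0.046], [-0.019, -0.057], [-0.018, -0.067], [-0.016, -0.077], [-0.013, -0.086], [-0.008, -0.096]] start [439.4 339. ] travel end 4.69
[[0.006, -0.009], [0.012, -0.016], [0.019, -0.023], [0.028, -0.03], [0.036, -0.035], [0.046, -0.039], [0.056, -0.041], [0.066, -0.043], [0.076, -0.043], [0.086, -0.043]] start [430.9 243.4] travel end 5.89
[[0.01, 0.002], [0.02, 0.005], [0.026, 0.008], [0.032, 0.011], [0.038, 0.015], [0.043, 0.019], [0.048, 0.024], [0.053, 0.029]] start [516.9 200.8] travel end 6.61
```

>>> send_rows(
  deltas=[
    [-0.001, 0.005, -0.05, 0, 0, 0, 0],
    [-0.001, 0.005, -0.1, 0, 0, 0, 0],
    [-0.001, 0.005, -0.15, 0, 0, 0, 0],
    [-0.001, 0.005, -0.2, 0, 0, 0, 0],
    [-0.001, 0.005, -0.24, 0, 0, 0, 0],
    [-0.001, 0.005, -0.265, 0, 0, 0, 0],
    [-0.001, 0.005, -0.28, 0, 0, 0, 0],
    [-0.001, 0.005, -0.28, 0, 0, 0, 0],
  ],
)

```text
t: 12.95
tool_pos: [548.3, 211.6, 113.6]
tool_rot: [0.002, 0.709, 0.705, 0.004]
force: [-0.1, -0.6, 0.5]
opening: 0.3
```

>>> send_rows(
  deltas=[
    [0.004, 0.002, 0, 0, 0, 0, 0],
    [0.009, 0.006, 0, 0, 0, 0, 0],
    [0.017, 0.013, 0, 0, 0, 0, 0],
    [0.024, 0.021, 0, 0, 0, 0, 0],
    [0.029, 0.029, 0, 0, 0, 0, 0],
    [0.034, 0.038, 0, 0, 0, 0, 0],
    [0.038, 0.047, 0, 0, 0, 0, 0],
    [0.04, 0.057, 0, 0, 0, 0, 0],
    [0.042, 0.067, 0, 0, 0, 0, 0],
    [0.042, 0.078, 0, 0, 0, 0, 0],
  ],
)

```text
t: 14.2
tool_pos: [590.4, 290.3, 113.6]
tool_rot: [0.002, 0.709, 0.705, 0.004]
force: [-0.4, -0.6, -0.1]
opening: 0.0
```

```bash
python3 - <<'E'
from h import *
st=r.get_state(); print(st["t"],st["tool_pos"],st["force"])
t=snap("top","t4"); s=snap("scene","s4")
cv2.imwrite("pics/c4.png",np.hstack([cv2.resize(s[110:290,180:400,::-1],(490,400)),cv2.resize(t[165:290,212:312,::-1],(310,400))]))
E
```

```text
14.2 [590.41295456 290.28982543 113.59308027] [-0.39376683 -0.62370825 -0.08944915]
```

View pics/c4.png

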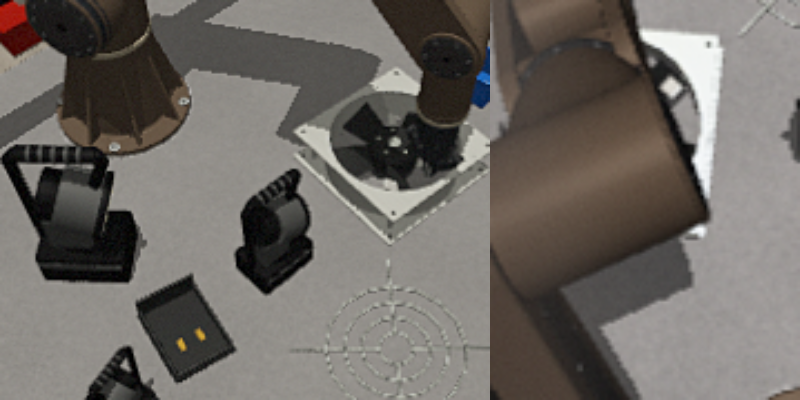

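The lamp stands upright at (275,240) in the left crop with its lens towards the fan. In the right crop the clip has come round to (675,88), so the rotor is following. I'll carry on with the arc.

>>> send_rows(
  deltas=[
    [-0.001, 0.01, 0, 0, 0, 0, 0],
    [-0.004, 0.02, 0, 0, 0, 0, 0],
    [-0.007, 0.03, 0, 0, 0, 0, 0],
    [-0.012, 0.039, 0, 0, 0, 0, 0],
    [-0.017, 0.047, 0, 0, 0, 0, 0],
    [-0.024, 0.055, 0, 0, 0, 0, 0],
    [-0.032, 0.062, 0, 0, 0, 0, 0],
    [-0.04, 0.068, 0, 0, 0, 0, 0],
    [-0.049, 0.072, 0, 0, 0, 0, 0],
    [-0.058, 0.076, 0, 0, 0, 0, 0],
  ],
)

```text
t: 15.55
tool_pos: [531.7, 367.1, 113.6]
tool_rot: [0.002, 0.709, 0.705, 0.004]
force: [1.1, -1.1, 1.2]
opening: -0.0
```

>>> send_rows(
  deltas=[
    [-0.01, 0.003, 0, 0, 0, 0, 0],
    [-0.02, 0.004, 0, 0, 0, 0, 0],
    [-0.03, 0.004, 0, 0, 0, 0, 0],
    [-0.04, 0.003, 0, 0, 0, 0, 0],
    [-0.05, 0.001, 0, 0, 0, 0, 0],
    [-0.06, -0.003, 0, 0, 0, 0, 0],
    [-0.069, -0.007, 0, 0, 0, 0, 0],
    [-0.077, -0.013, 0, 0, 0, 0, 0],
    [-0.085, -0.019, 0, 0, 0, 0, 0],
    [-0.092, -0.027, 0, 0, 0, 0, 0],
  ],
)

```text
t: 16.8
tool_pos: [439.2, 339.6, 113.7]
tool_rot: [0.002, 0.709, 0.705, 0.004]
force: [1.0, 0.2, 0.2]
opening: 0.0
```

>>> send_rows(
  deltas=[
    [-0.006, -0.008, 0, 0, 0, 0, 0],
    [-0.011, -0.017, 0, 0, 0, 0, 0],
    [-0.015, -0.027, 0, 0, 0, 0, 0],
    [-0.018, -0.036, 0, 0, 0, 0, 0],
    [-0.019, -0.046, 0, 0, 0, 0, 0],
    [-0.019, -0.057, 0, 0, 0, 0, 0],
    [-0.018, -0.067, 0, 0, 0, 0, 0],
    [-0.016, -0.077, 0, 0, 0, 0, 0],
    [-0.013, -0.086, 0, 0, 0, 0, 0],
    [-0.008, -0.096, 0, 0, 0, 0, 0],
  ],
)

```text
t: 18.05
tool_pos: [431.6, 243.1, 113.7]
tool_rot: [0.002, 0.709, 0.705, 0.005]
force: [0.4, 0.9, -0.2]
opening: -0.2
```

>>> send_rows(
  deltas=[
    [0.006, -0.009, 0, 0, 0, 0, 0],
    [0.012, -0.016, 0, 0, 0, 0, 0],
    [0.019, -0.023, 0, 0, 0, 0, 0],
    [0.028, -0.03, 0, 0, 0, 0, 0],
    [0.036, -0.035, 0, 0, 0, 0, 0],
    [0.046, -0.039, 0, 0, 0, 0, 0],
    [0.056, -0.041, 0, 0, 0, 0, 0],
    [0.066, -0.043, 0, 0, 0, 0, 0],
    [0.076, -0.043, 0, 0, 0, 0, 0],
    [0.086, -0.043, 0, 0, 0, 0, 0],
  ],
)

```text
t: 19.3
tool_pos: [518.3, 200.2, 113.7]
tool_rot: [0.002, 0.709, 0.705, 0.005]
force: [-1.0, 0.2, 0.3]
opening: -0.4
```

>>> send_rows(
  deltas=[
    [0.01, 0.002, 0, 0, 0, 0, 0],
    [0.02, 0.005, 0, 0, 0, 0, 0],
    [0.026, 0.008, 0, 0, 0, 0, 0],
    [0.032, 0.011, 0, 0, 0, 0, 0],
    [0.037, 0.014, 0, 0, 0, 0, 0],
    [0.041, 0.017, 0, 0, 0, 0, 0],
    [0.041, 0.017, 0, 0, 0, 0, 0],
    [0.036, 0.013, 0, 0, 0, 0, 0],
    [0.034, 0.012, 0, 0, 0, 0, 0],
    [0.034, 0.012, 0, 0, 0, 0, 0],
  ],
)

```text
t: 20.55
tool_pos: [552.0, 212.0, 113.8]
tool_rot: [0.002, 0.709, 0.705, 0.005]
force: [0.2, 0.0, 0.4]
opening: -0.4
```

>>> send_rows(
  deltas=[
    [0, 0, 0.02, 0, 0, 0, 0],
    [0, 0, 0.06, 0, 0, 0, 0],
    [0, 0, 0.11, 0, 0, 0, 0],
    [0, 0, 0.16, 0, 0, 0, 0],
    [0, 0, 0.21, 0, 0, 0, 0],
    [0, 0, 0.26, 0, 0, 0, 0],
    [0, 0, 0.28, 0, 0, 0, 0],
    [0, 0, 0.28, 0, 0, 0, 0],
  ],
)

```text
t: 21.55
tool_pos: [552.5, 212.1, 395.4]
tool_rot: [0.003, 0.709, 0.705, 0.006]
force: [0.1, -0.7, -0.2]
opening: -0.0
```

```bash
python3 - <<'E'
from h import *
st=r.get_state(); print(st["t"],st["tool_pos"],st["force"])
w=snap("wrist","w5"); s=snap("scene","s5")
for p in [[505,285,68],[476,188,59]]: print(proj("wrist",p,st))
cv2.imwrite("pics/c5.png",np.hstack([cv2.resize(s[110:290,180:400,::-1],(370,300)),w[0:300,100:520,::-1]]))
E
```

```text
21.55 [552.48782677 212.12330386 395.39116577] [ 0.10098573 -0.68287678 -0.17634295]
[274.85731102  97.50351346]
[255.76639872 180.36970676]
```

View pics/c5.png

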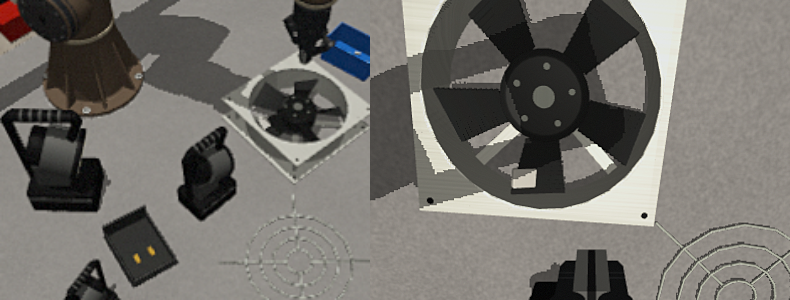

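The clip is at wrist pixel (253,179) against (256,180) for its start, so it's within about 2°. The lamp stands upright facing the fan, and the arm is clear.

```bash
python3 -c "
from h import *
print(r.job_done())"
```

```text
the job is handed in; nothing more can be done
None
```

The job is handed in at 21.6 s of the 72 s allowed. The simulator gave no verdict.

- **Lamp:** I took the middle-sized handlamp off its charging stand by the handle. It was set down gently at about (505, -40) mm, roughly 325 mm from the fan axis, with its lens towards the rotor. The pictures after release show it standing upright. I pressed it onto the bench with up to about 29 N for a moment before easing off and letting go.
- **Rotor:** I pushed it one full turn anticlockwise by a blade, at about 1 rad/s and with forces of only 1–2 N. In the last wrist picture the clip is about 3 pixels from its start, roughly 2 degrees. I took only one picture after pushing, so rest is inferred from the bearing drag and the second that passed after the push, not measured.
- **Rest of the bench:** The guard and bin look untouched in the last picture. The hard drive was out of that frame, but the arm never went near it during the turn. The arm is clear above the fan, touching nothing.

The axis estimates from the two cameras differed by about 3 mm, which did not matter here; no other check failed.

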